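# Clamp a plaster casting mould in the bench screw press

### The job

The closed two-piece plaster mould stands pulled out on the bed of the green screw press: push it gently back until it is flat against the steel stop at the rear of the bed. Then wind the crank clockwise until you feel the pressing plate touch the mould, give it a quarter of a turn more from there, and let go. Plaster cracks, so do not shove the mould or wind well past the quarter turn, and leave the other things on the table where they are.

Things in the scene. Friction and masses are not known exactly. Their poses are not given: they have to be found in the camera images.
- press: Green cast-iron bench screw press, fixed, front towards the robot. Origin on the table (z = 0) under the screw axis; x points from front to rear of the press, y to its left, z up. Base 260 (x -160 to +100) x 200 x 22 mm; two columns 21 mm thick at y = +-82 mm carry the crosshead with the vertical screw and its crank.
- crosshead (a point): Centre of the top face of the crosshead, on the screw axis, 188 mm above the press origin. The crosshead is 44 (x) x 206 (y) x 36 mm. Below it hangs a steel pressing plate 72 (x) x 100 (y) x 12 mm on two springs; its height is not reported. Once it touches, the springs give way and the load on the mould grows by about 210 N per quarter turn.
- crank (a joint): Turn of crank and screw in rad; grows clockwise seen from above, lowering screw, crank and plate by 16 mm per turn. At 0 the crank points along the press's +x (rear); starts within 1.4 rad of that. Drag about 0.7 Nm (9 N at the knob), stays where left; after the plate touches, the torque rises evenly to about 1.25 Nm (17 N at the knob) a quarter turn later. Range -2.2 to 10.4.
- knob_mid (a point): On the axis of the red upright crank knob, 29 mm above its foot, 28 mm below its top. Knob 28 mm thick, 57 mm tall, 75 mm from the screw axis, turns freely on its own pin; the crank arm and hub reach up to 17 mm below this point. It is 268 mm above the press origin at crank 0.
- bed: Plywood bed board let into the base of the press, 232 (x -150 to +82 mm) x 124 x 20 mm, fixed; its height differs from day to day. Origin under the screw axis at the board's underside, axes as the press; top face 20 mm above the origin. At the rear a steel stop bar 118 mm wide, 15 mm high, its front face at x = +65 mm.
- mould_low: Lower half of the cream plaster mould, loose, 130 (x) x 90 (y) x 25 mm, origin at the centre of its underside, which stands on the bed; x towards the rear stop. About 0.33 kg. Against the stop its x in the bed frame is 0. Keyed to the upper half by two small studs.
- mould_top: Upper half of the mould, 130 x 90 x 25 mm, about 0.3 kg, lying keyed on the lower half (two studs 5 mm high), origin at the centre of its underside; pour hole in its top 50 mm in front of the centre, clear of the pressing plate.
- spare_mould: Bystander: another plaster mould, 130 x 100 x 58 mm, origin under its centre.
- bisque_bowl: Bystander: terracotta bowl, 120 mm across, 55 mm high, origin under its centre.
- stamp_box: Bystander: open cardboard box of wooden stamps, 160 x 110 x 45 mm, origin under its centre.
- slip_jar: Bystander: white plastic jar with a blue lid, 90 mm across, 130 mm high, origin under its centre.
- brush_pot: Bystander: blue ceramic pot of brushes, 76 mm across, 160 mm high with its brushes, origin under its centre.
Things that resemble listed ones, but are neither listed nor needed, are in the scene too. Of the things like the mould_top, leave any that is orange; of the rest the smaller one is meant.

How it is judged:
By the outcome, as a careful person would: the job done as asked, in the order asked, and still so for the second after the job is handed in, with the robot touching nothing.
It also fails if it takes over 72 s, if anything falls off the work surface, if the arm or the gripper's body presses on something with over 40 N, if the wrist force passes 120 N, or if a joint passes its speed limit or range.

### The arm

A 6-joint arm with a two-finger parallel gripper is mounted at the origin on the work surface. World frame = base frame: x ahead of the robot, y to its left, z up, the work surface at z = 0. Lengths are in m, angles in rad, forces in N, time in s.
With the tool pointing down it reaches from about 0.25 to 0.8 m from the base axis. Payload 3.9 kg.
Tool frame: the origin (TCP) lies at the very end of the fingers, on their centre line; the grasp point (between the pads) lies 19 mm behind it; z points along the fingers, y is the line along which they close (so a half turn about z gives the same grasp; the last joint's range is limited). The gripper opens to 85 mm and grips with 20 to 120 N. Pads are 22 mm wide; open, the fingers measure 114 mm over their backs; the gripper's body (76 mm by 85 mm) begins 54 mm behind the grasp point. The pads swing forward as they close: fully open they stand 13 mm farther back than shut.
Start: joints at [1.251, 0.26, -0.138, 1.173, 0, 1.571], TCP at [0.165, 0.498, 0.231] pointing down, gripper open.
Joint ranges: [-2.78, 2.78], [-0.83, 1.72], [-1.28, 1.37], [-1.9, 2.12], [-1.57, 1.48], [-3.14, 3.14]. Speed limits (rad/s): [2.57, 2.57, 3.14, 3.14, 3.14, 3.14].

### API

Orientations are given as a rotation vector (axis times angle).
In Python, from cell import sense, capture, camera_info, hand_in, recognise gives the robot as it stands. The module is installed in compiled form; this text tells all that it offers.
- The arm moves only by the tool arm_command, never from a script. Its argument "series" is a list of rows, each a list of 3 entries, a list of its own where there are three numbers: the finger opening in m, from 0 to 0.0854, then the shift along the world's x, y, z in m, then the turn about the world's z in degrees. A call has exactly 8 rows; each row is the pose to reach, as a shift and turn from the pose commanded when the call began; what a row does not reach only later rows make up. A row lasts 1/12 s, in which the tool goes at most 41.7 mm and 7.16 degrees, less where a joint would pass 70% of its speed; a pose out of reach is approached as far as the arm can. A call with a gripper value outside its range is refused whole. The fingers move at their own pace and stop on an object; "force" is the grip in N (left out, the last holds). Time passes only in rows, so rows that repeat a pose let the fingers close, or fill a call up. It gives the time, the measured TCP pose, the force, the opening and the grip force at its end, in the units of the state.
- sense(): the state, without advancing time (a new reading comes with each control period).
- capture(name): name is "scene" or "top" or "wrist"; returns the picture (384x512x3 uint8, blue, green, red); there is no depth.
- camera_info(name): a dict with "vertical_fov" (degrees; the focal length in pixels is half the picture's height over the tangent of half this angle, whatever the lens; pixels are square), "cx", "cy" (the principal point, pixels), "R" (3x3) and "t" (3): a world point X has camera coordinates R X + t; the wrist camera has in their place "T_tool_cam" (4x4, takes a point from camera to tool coordinates, whose origin is the TCP and whose axes are the flange's). Camera axes: x right, y down, z forward; pixel columns grow to the right and rows downward; lengths in m; the calibration is good to about 2 mm. A picture is of the moment at which its call begins: read the wrist's pose just before it. camera_info takes no time and is no camera call.
- hand_in(): hands the job in; it is judged then, once.
Trained networks look in the newest picture that a camera, given by its name, has taken for a name from the list of things; names that differ only in an ending like _2 or _b are one class to them, and where a whole thing is asked for, a point or a joint stands for the part that bears it (a point fixed in the world has none). Each returns a list of dicts, best first, with "p" (0 to 1); they miss things now and then, are a little off and sometimes report something else, mostly with a low value. They report only what shows in the picture. A call takes as long as a camera call. They do not tell look-alikes from the thing itself.
- recognise(camera, thing): "bbox" ([left, top, width, height] in pixels, round what is visible of it).
The state is a dict: "t": time; "joint_positions": joint angles; "qd": joint speeds; "joint_torque": joint torques, N m; "tool_pos": TCP position; "ee_rot": TCP orientation; "ft_force": force on the tool from outside, world axes, zero at the start; "torque": the same for the moment, N m; "finger_gap": opening from 0.0 (shut) to 1.0 (fully open); "finger_force": force on a finger pad.
Only numpy, scipy, OpenCV 4.12 (cv2) and the standard library are available. Lean on these libraries where they do the work, as an engineer would, in place of code of your own. Each camera call takes 0.05 s, during which the arm holds its last target. There are 200 camera calls.

## Working session

There is one attempt and no reset: what is moved stays moved. The work goes in short steps, Python scripts to look and compute and a tool call to move; the robot and the scene stay as the last step left them, time stands still between calls to the robot, and variables do not carry over. Pictures are saved under pics/ and viewed, at most 10 in all, crops included, and the job is handed in when it is done.

Besides the shell and the picture viewer there is one more tool, called in YAML: its name, and indented under it one key for each argument. arm_command: Moves the arm, as the interface text tells. Its arguments: {"type":"object","properties":{"series":{"type":"array","items":{"type":"array"}},"force":{"type":"number"}},"required":["series"]}

```bash
mkdir -p pics; python3 - <<'E'
from cell import *
import cv2,numpy as np
s=sense();print({k:np.round(v,3).tolist() for k,v in s.items()})
for c in ["scene","top"]:
    cv2.imwrite(f"pics/{c}0.png",cv2.resize(capture(c),(768,576)))
    i=camera_info(c);print(c,i)
    for n in ["press","crosshead","crank","knob_mid","bed","mould_low","mould_top","spare_mould"]:
        try: print(n,[(np.round(d["bbox"]).tolist(),round(d["p"],2)) for d in recognise(c,n)][:4])
        except Exception as e: print(n,e)
print(camera_info("wrist"))
E
```

```text
{'t': 0.0, 'joint_positions': [1.251, 0.261, -0.139, 1.173, 0.0, 1.571], 'qd': [0.001, 0.002, 0.002, -0.001, 0.001, 0.002], 'joint_torque': [-0.0, -40.568, 25.392, 0.019, 0.0, 0.0], 'tool_pos': [0.165, 0.498, 0.23], 'ee_rot': [-0.5, -3.101, 0.003], 'ft_force': [0.68, -1.0, 0.48], 'torque': [-0.023, 0.01, 0.005], 'finger_force': 0.0, 'finger_gap': 1.0}
scene {'vertical_fov': 47.340303208653516, 'cx': 257.4841933616395, 'cy': 187.2586237169135, 'R': array([[ 0.76987934,  0.63784449, -0.02098116],
       [ 0.37665261, -0.48066864, -0.79189044],
       [-0.51518794,  0.60175748, -0.61030265]]), 't': array([-0.37729069, -0.03861188,  1.54304807])}
press [([252.0, 231.0, 60.0, 24.0], 0.72), ([225.0, 181.0, 114.0, 107.0], 0.61), ([308.0, 153.0, 45.0, 37.0], 0.42), ([294.0, 181.0, 12.0, 26.0], 0.33)]
crosshead [([229.0, 179.0, 111.0, 112.0], 0.97)]
crank [([288.0, 180.0, 16.0, 30.0], 0.72)]
knob_mid [([294.0, 183.0, 10.0, 20.0], 0.76)]
bed [([238.0, 213.0, 94.0, 58.0], 0.6)]
mould_low [([255.0, 231.0, 59.0, 24.0], 0.8)]
mould_top [([226.0, 160.0, 64.0, 36.0], 0.92), ([254.0, 205.0, 59.0, 44.
[... 676 characters left out ...]
.68)]
mould_low [([214.0, 139.0, 54.0, 85.0], 0.21)]
mould_top [([273.0, 242.0, 36.0, 46.0], 0.86), ([145.0, 237.0, 58.0, 69.0], 0.82), ([224.0, 174.0, 34.0, 30.0], 0.71), ([228.0, 122.0, 39.0, 40.0], 0.21)]
spare_mould [([102.0, 179.0, 40.0, 48.0], 0.84)]
{'vertical_fov': 59.61263238252595, 'cx': 252.51836989632355, 'cy': 186.60411668803522, 'T_tool_cam': array([[ 1.99506356e-04, -9.48430982e-01, -3.16983648e-01,
         8.18625483e-02],
       [ 9.99999695e-01, -5.01354819e-05,  7.79397744e-04,
        -2.76504841e-04],
       [-7.55097095e-04, -3.16983706e-01,  9.48430683e-01,
        -1.42252675e-01],
       [ 0.00000000e+00,  0.00000000e+00,  0.00000000e+00,
         1.00000000e+00]])}
```

View pics/scene0.png

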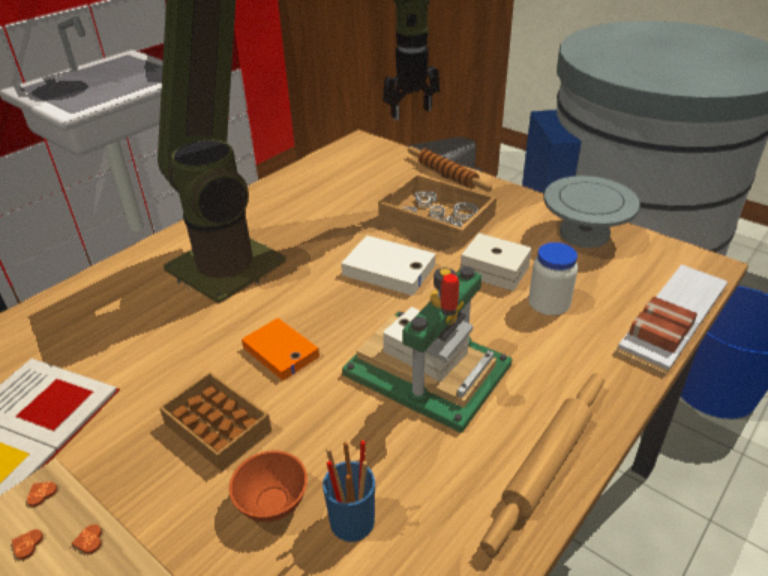

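View pics/top0.png

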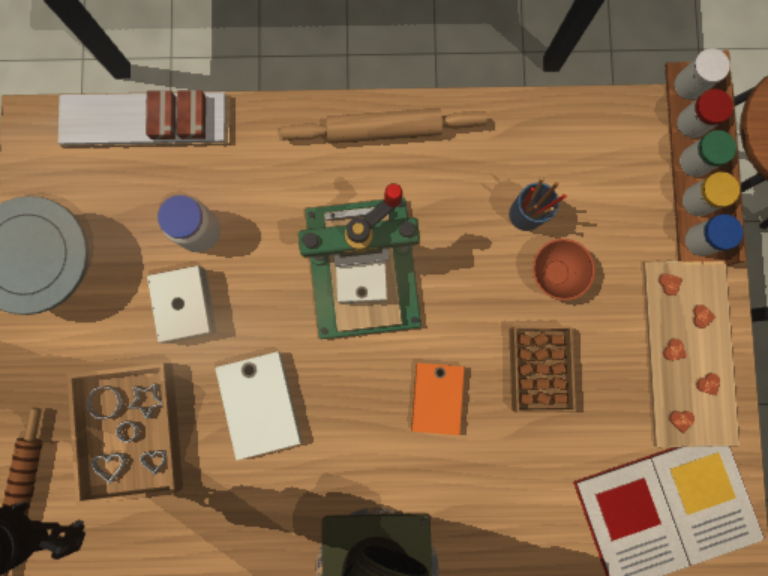

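The scene view shows the press mid-table with the keyed mould pulled out at about (400,330) and the red knob at (450,290). The top view shows the base corners at about (307,208), (412,200), (422,328) and (320,338), the mould's front edge from (338,302) to (388,298), the knob at (393,192) and the hub at (358,233). The loose white and orange moulds aren't needed.

```bash
cat > h.py <<'E'
import numpy as np,cv2
from cell import *
from scipy.optimize import least_squares
from scipy.spatial.transform import Rotation as Ro
def cam(n,s=None):
    i=camera_info(n);f=192/np.tan(np.radians(i["vertical_fov"]/2))
    if n=="wrist":
        T=np.eye(4);T[:3,:3]=Ro.from_rotvec(s["ee_rot"]).as_matrix();T[:3,3]=s["tool_pos"]
        M=np.linalg.inv(T@i["T_tool_cam"]);R,t=M[:3,:3],M[:3,3]
    else: R,t=i["R"],i["t"]
    return R,t,f,i["cx"],i["cy"]
def proj(c,X):
    R,t,f,cx,cy=c;p=np.atleast_2d(X)@R.T+t
    return np.c_[cx+f*p[:,0]/p[:,2],cy+f*p[:,1]/p[:,2]]
def unproj(c,u,z):
    R,t,f,cx,cy=c;u=np.atleast_2d(u).astype(float)
    d=np.c_[(u[:,0]-cx)/f,(u[:,1]-cy)/f,np.ones(len(u))]@R;o=-R.T@t
    return o+d*((z-o[2])/d[:,2])[:,None]
def P(q,X):
    c,s=np.cos(q[2]),np.sin(q[2]);X=np.atleast_2d(X)
    return np.c_[q[0]+c*X[:,0]-s*X[:,1],q[1]+s*X[:,0]+c*X[:,1],X[:,2]]
E
python3 - <<'E'
from h import *
c=cam("top")
B=np.array([[.1,.1,.022],[.1,-.1,.022],[-.16,-.1,.022],[-.16,.1,.022]])
uv=np.array([[307,208],[412,200],[422,328],[320,338]])/1.5
r=least_squares(lambda q:(proj(c,P(q,B))-uv).ravel(),[.45,0,0]);print(r.x,r.fun.round(1))
print("knob",unproj(c,np.array([[393,189]])/1.5,.29),"hub",unproj(c,np.array([[358,231]])/1.5,.25))
print("front",unproj(c,np.array([[338,302],[388,298]])/1.5,.08))
E
```

```text
[0.60346666 0.01194769 0.0698876 ] [ 1.2 -0.6 -1.4 -1.1  0.5  1.1 -0.4  0.6]
knob [[ 0.65751515 -0.03754112  0.29      ]] hub [[0.60057713 0.01848427 0.25      ]]
front [[ 0.50234263  0.06084931  0.08      ]
 [ 0.50802643 -0.03174291  0.08      ]]
```

arm_command:
  series:
    - [0.05, [0.01, -0.04, 0], 4]
    - [0.05, [0.03, -0.075, 0.005], 8]
    - [0.05, [0.05, -0.11, 0.01], 12]
    - [0.05, [0.07, -0.145, 0.01], 16]
    - [0.05, [0.09, -0.18, 0.01], 20]
    - [0.05, [0.11, -0.215, 0.01], 22]
    - [0.05, [0.13, -0.25, 0.01], 22]
    - [0.05, [0.15, -0.285, 0.01], 22]

```text
t: 1.57
tool_pos: [0.3155, 0.2117, 0.2416]
ee_rot: [-0.102, 3.139, 0.001]
ft_force: [0.5, 0.9, -0.2]
finger_gap: 0.588
finger_force: 0.0
```

arm_command:
  series:
    - [0.05, [0.02, -0.035, 0], 0]
    - [0.05, [0.035, -0.07, 0], 0]
    - [0.05, [0.05, -0.105, 0], 0]
    - [0.05, [0.065, -0.14, 0], 0]
    - [0.05, [0.08, -0.17, 0], 0]
    - [0.05, [0.095, -0.195, 0], 0]
    - [0.05, [0.095, -0.195, 0], 0]
    - [0.05, [0.095, -0.195, 0], 0]

```text
t: 2.23
tool_pos: [0.4105, 0.0173, 0.2413]
ee_rot: [0.095, -3.14, -0.0]
ft_force: [0.4, -0.2, -0.5]
finger_gap: 0.583
finger_force: 0.0
```

```bash
python3 - <<'E'
from h import *
s=sense();print(s["tool_pos"],s["ee_rot"],s["t"])
im=capture("wrist");cv2.imwrite("pics/w1raw.png",im);cv2.imwrite("pics/w1.png",cv2.resize(im,(800,600),interpolation=cv2.INTER_CUBIC))
np.save("s1.npy",s,allow_pickle=True)
for n in ["mould_low","mould_top","bed","knob_mid"]: print(n,[(np.round(d["bbox"]).tolist(),round(d["p"],2)) for d in recognise("wrist",n)][:3])
E
```

```text
[0.41052669 0.01725952 0.24128294] [ 9.52143904e-02 -3.14011331e+00 -4.57839294e-04] 2.2333
mould_low [([206.0, 238.0, 83.0, 16.0], 0.65)]
mould_top [([383.0, 0.0, 128.0, 172.0], 0.81), ([205.0, 248.0, 88.0, 73.0], 0.8), ([72.0, 0.0, 106.0, 127.0], 0.6)]
bed [([185.0, 191.0, 110.0, 168.0], 0.82), ([476.0, 196.0, 36.0, 121.0], 0.27)]
knob_mid []
```

View pics/w1.png

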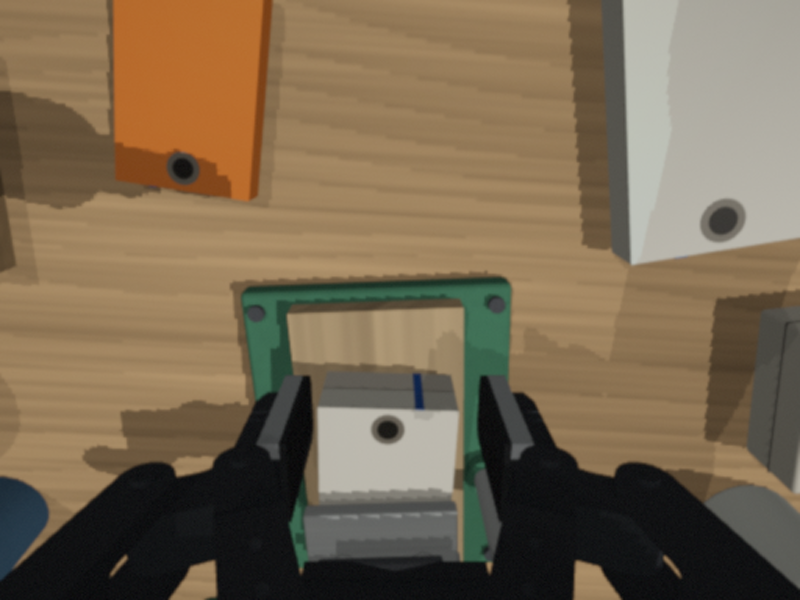

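The wrist view (800x600) shows the base's front corners at (244,290) and (511,279), and the bed's front edge at row ~305 from 290 to 463. The mould's front face lies between rows 374 and 408, columns 318-458, with the plate's front at row ~500. I'll enlarge this for exact corners.

```bash
python3 - <<'E'
import cv2
im=cv2.imread("pics/w1raw.png");cv2.imwrite("pics/w1c.png",cv2.resize(im[170:370,140:345],(0,0),fx=3,fy=3,interpolation=cv2.INTER_CUBIC))
im=cv2.imread("pics/top0.png");cv2.imwrite("pics/topc.png",cv2.resize(im[170:350,285:435],(0,0),fx=3.3,fy=3.3,interpolation=cv2.INTER_CUBIC))
E
```

```text
(no output)
```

View pics/w1c.png

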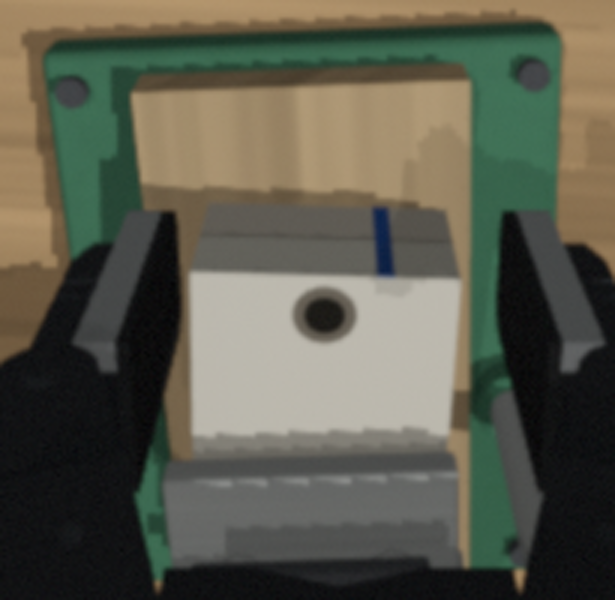

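View pics/topc.png

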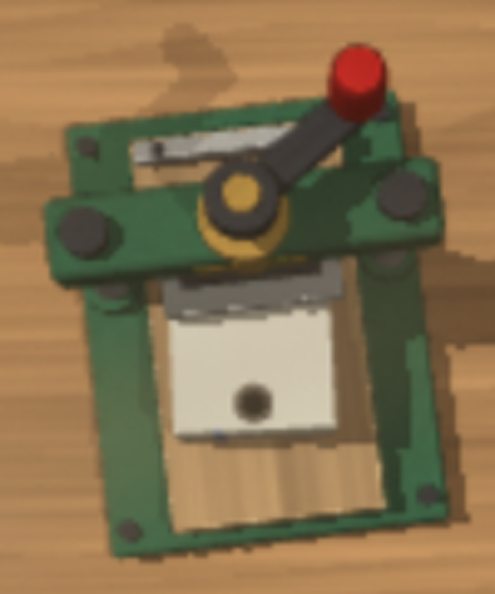

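```bash
cat > fit.py <<'E'
from h import *
s=np.load("s1.npy",allow_pickle=True).item();w=cam("wrist",s);t=cam("top")
W=lambda a:np.c_[140+(np.array(a)[:,0]+.5)/3-.5,170+(np.array(a)[:,1]+.5)/3-.5]
T=lambda a:np.c_[(285+np.array(a)[:,0]/3.3+.5)/1.5-.5,(170+np.array(a)[:,1]/3.3+.5)/1.5-.5]
wb=W([[48,62],[560,38]]);wbed=W([[135,92],[472,80]]);wm=W([[210,204],[445,210],[191,270],[460,277]]);wp=W([[170,460],[456,455]])
tb=T([[68,125],[393,95],[445,522],[115,555]]);tm=T([[174,433],[335,425]]);tbed=T([[173,530],[383,508]]);th=T([[45,203],[435,157]]);tk=T([[357,63],[241,193]])
def res(p):
    q=p[:3];zb,mx,my,ma,zp,th_=p[3:9];r=[]
    A=lambda c,X,uv,g=1:r.append(((proj(c,P(q,X))-uv)*g).ravel())
    B=[[.1,.1,.022],[.1,-.1,.022],[-.16,-.1,.022],[-.16,.1,.022]]
    A(w,[B[3],B[2]],wb);A(t,B,tb)
    bd=[[-.15,.062,zb],[-.15,-.062,zb]];A(w,bd,wbed);A(t,bd,tbed)
    m=P([mx,my,ma],[[-.065,.045,zb],[-.065,-.045,zb],[-.065,.045,zb+.05],[-.065,-.045,zb+.05]])
    A(w,m,wm);A(t,m[2:],tm)
    A(w,[[-.036,.05,zp],[-.036,-.05,zp]],wp)
    A(t,[[.022,.103,.188],[.022,-.103,.188]],th)
    zk=.268+.028-.016*th_/(2*np.pi)
    A(t,[[.075*np.cos(th_),-.075*np.sin(th_),zk],[0,0,zk-.035]],tk)
    return np.concatenate(r)
r=least_squares(res,[.6,.012,.07,.035,-.03,0,0,.12,.8],loss="soft_l1")
np.set_printoptions(suppress=True,precision=4)
print(r.x);print(res(r.x).round(1).reshape(-1,2).tolist());np.save("q.npy",r.x)
E
python3 fit.py
```

```text
[ 0.6077  0.0181  0.0693  0.0281 -0.0305  0.0067  0.0214  0.0984  0.9152]
[[173.7, -6.2], [-173.1, 3.3], [0.3, -1.8], [2.0, -1.5], [-0.1, -0.3], [-2.2, -0.8], [111.6, -5.8], [-110.7, -0.9], [-1.3, -0.5], [-0.9, 0.2], [75.2, -0.3], [-79.4, -0.2], [86.0, -0.1], [-90.4, -0.1], [0.1, -1.3], [-0.2, -3.2], [93.2, -1.9], [-98.6, 0.6], [-0.6, -3.1], [1.0, -0.8], [0.3, -0.3], [0.2, -1.8]]
```

```bash
sed -i 's/^def res/wb,wbed,wp=wb[::-1],wbed[::-1],wp[::-1];wm=wm[[1,0,3,2]]\ndef res/' fit.py; python3 fit.py
```

```text
[ 0.6071  0.0207  0.0913  0.0391 -0.0361  0.0035 -0.0602  0.0997  0.9538]
[[2.4, -0.4], [-3.0, -3.2], [-1.3, -0.7], [0.3, -1.9], [0.1, -0.9], [-1.9, 0.0], [-0.0, 0.1], [-0.8, -0.6], [-1.2, -0.1], [-0.5, -0.4], [0.0, -0.6], [-0.4, -0.6], [0.1, 0.3], [-0.2, 0.4], [-0.9, -0.3], [-0.8, -0.4], [-0.2, -0.5], [-1.6, 0.3], [-1.7, -1.9], [-0.3, -1.3], [-0.4, 0.4], [-0.9, -1.6]]
```

```bash
sed -i 's/\[B\[3\],B\[2\]\],wb)/[B[3],B[2]],wb,.2)/' fit.py; python3 fit.py; python3 - <<'E'
from h import *
q=np.load("q.npy");print(P(q,[[-.196,.002,0],[-.076,.002,0]]))
E
```

```text
[ 0.6062  0.0203  0.0885  0.0403 -0.0358  0.0037 -0.0574  0.1009  0.9386]
[[0.5, -0.2], [-0.6, -0.9], [-1.1, -0.5], [0.6, -1.5], [0.1, -0.5], [-1.9, 0.3], [0.2, -0.2], [-0.9, -1.2], [-1.3, 0.2], [-0.5, -0.0], [0.1, -0.6], [-0.6, -0.6], [0.2, 0.4], [-0.4, 0.5], [-0.9, -0.2], [-0.8, -0.2], [-0.2, -0.4], [-2.1, 0.2], [-1.6, -1.7], [-0.1, -0.9], [-0.5, 0.5], [-0.7, -1.2]]
[[0.41076135 0.00496113 0.        ]
 [0.53029164 0.01556818 0.        ]]
```

arm_command:
  series:
    - [0.05, [0, -0.005, -0.03], 1.5]
    - [0.05, [0, -0.012, -0.065], 1.5]
    - [0.05, [0, -0.012, -0.1], 1.5]
    - [0.05, [0, -0.012, -0.135], 1.5]
    - [0.05, [0, -0.012, -0.165], 1.5]
    - [0.05, [0, -0.012, -0.185], 1.5]
    - [0.05, [0, -0.012, -0.191], 1.5]
    - [0.05, [0, -0.012, -0.191], 1.5]

```text
t: 3.15
tool_pos: [0.4083, 0.0071, 0.0492]
ee_rot: [0.144, -3.135, -0.0]
ft_force: [-0.0, 1.4, -0.2]
finger_gap: 0.583
finger_force: 0.0
```

arm_command:
  series:
    - [0.05, [0.012, 0.001, 0], 0]
    - [0.05, [0.027, 0.002, 0], 0]
    - [0.05, [0.042, 0.004, 0], 0]
    - [0.05, [0.055, 0.005, 0], 0]
    - [0.05, [0.064, 0.006, 0], 0]
    - [0.05, [0.07, 0.006, 0], 0]
    - [0.05, [0.074, 0.007, 0], 0]
    - [0.05, [0.076, 0.007, 0], 0]

```text
t: 3.82
tool_pos: [0.4866, 0.0136, 0.0509]
ee_rot: [-0.142, 3.138, 0.0]
ft_force: [-0.8, 0.6, -0.5]
finger_gap: 0.585
finger_force: 0.0
```

arm_command:
  series:
    - [0.05, [0.0025, 0, 0], 0]
    - [0.05, [0.005, 0.0005, 0], 0]
    - [0.05, [0.0075, 0.0005, 0], 0]
    - [0.05, [0.01, 0.001, 0], 0]
    - [0.05, [0.0125, 0.001, 0], 0]
    - [0.05, [0.015, 0.0015, 0], 0]
    - [0.05, [0.0175, 0.0015, 0], 0]
    - [0.05, [0.02, 0.002, 0], 0]

```text
t: 4.48
tool_pos: [0.5059, 0.0153, 0.0499]
ee_rot: [0.142, -3.138, -0.0]
ft_force: [-2.3, -1.2, -2.1]
finger_gap: 0.586
finger_force: 1.2
```

arm_command:
  series:
    - [0.05, [0.0015, 0, 0], 0]
    - [0.05, [0.003, 0.0005, 0], 0]
    - [0.05, [0.0045, 0.0005, 0], 0]
    - [0.05, [0.006, 0.0005, 0], 0]
    - [0.05, [0.0075, 0.0005, 0], 0]
    - [0.05, [0.009, 0.001, 0], 0]
    - [0.05, [0.0105, 0.001, 0], 0]
    - [0.05, [0.012, 0.001, 0], 0]

```text
t: 5.15
tool_pos: [0.5182, 0.0165, 0.0503]
ee_rot: [0.142, -3.138, -0.0]
ft_force: [-2.2, 0.4, -2.0]
finger_gap: 0.587
finger_force: 1.2
```

arm_command:
  series:
    - [0.05, [0.001, 0, 0], 0]
    - [0.05, [0.002, 0, 0], 0]
    - [0.05, [0.003, 0.0005, 0], 0]
    - [0.05, [0.004, 0.0005, 0], 0]
    - [0.05, [0.005, 0.0005, 0], 0]
    - [0.05, [0.006, 0.0005, 0], 0]
    - [0.05, [0.007, 0.0005, 0], 0]
    - [0.05, [0.008, 0.0005, 0], 0]

```text
t: 5.82
tool_pos: [0.5261, 0.0169, 0.0503]
ee_rot: [0.142, -3.138, -0.0]
ft_force: [-3.0, 0.2, -0.6]
finger_gap: 0.584
finger_force: 1.4
```

```bash
python3 - <<'E'
from h import *
s=sense();print(s["tool_pos"],s["ft_force"])
t=capture("top");w=capture("wrist")
a=cv2.resize(t[105:235,185:290],(0,0),fx=4,fy=4,interpolation=cv2.INTER_CUBIC)
b=cv2.resize(w[190:384,150:340],(0,0),fx=2,fy=2,interpolation=cv2.INTER_CUBIC)
o=np.zeros((520,800,3),np.uint8);o[:a.shape[0],:420]=a;o[:388,420:800]=b
cv2.imwrite("pics/c2.png",o)
q=np.load("q.npy").copy();print("pressframe tcp x",((s["tool_pos"][:2]-q[:2])@[np.cos(q[2]),np.sin(q[2])]))
# expected rows of mould front-top edge at stop
for x in (-.065,-.07): print(proj(cam("top"),P(q,[[x,.045,.09],[x,-.045,.09]])))
E
```

```text
[0.52611219 0.01691888 0.05032507] [-2.96688508  0.21771032 -0.63468472]
pressframe tcp x -0.08004369924015307
[[225.50569105 188.32694864]
 [257.93528809 184.86129868]]
[[225.6902857  190.11747408]
 [258.13352885 186.6483923 ]]
```

View pics/c2.png

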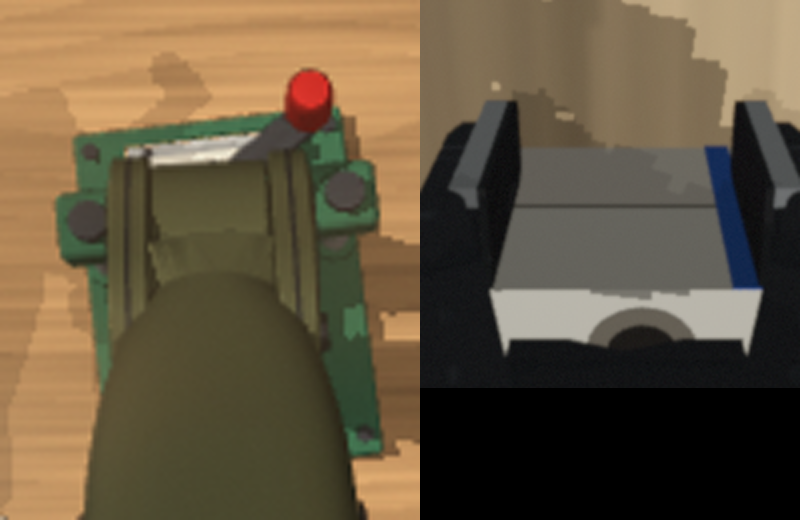

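The left half shows the arm hiding the mould from above, with the knob at (308,98) still clear. The right half (wrist) shows the mould's front face square between the fingers. I'll keep pushing slowly until the stop is felt.

arm_command:
  series:
    - [0.05, [0.0005, 0, 0], 0]
    - [0.05, [0.001, 0, 0], 0]
    - [0.05, [0.0015, 0, 0], 0]
    - [0.05, [0.002, 0, 0], 0]
    - [0.05, [0.0025, 0, 0], 0]
    - [0.05, [0.003, 0.0005, 0], 0]
    - [0.05, [0.0035, 0.0005, 0], 0]
    - [0.05, [0.004, 0.0005, 0], 0]

```text
t: 6.58
tool_pos: [0.5301, 0.0173, 0.0503]
ee_rot: [0.142, -3.138, 0.0]
ft_force: [-3.4, 0.4, 0.8]
finger_gap: 0.585
finger_force: 1.9
```

arm_command:
  series:
    - [0.05, [0.0003, 0, 0], 0]
    - [0.05, [0.0006, 0, 0], 0]
    - [0.05, [0.0009, 0, 0], 0]
    - [0.05, [0.0012, 0, 0], 0]
    - [0.05, [0.0015, 0, 0], 0]
    - [0.05, [0.0018, 0, 0], 0]
    - [0.05, [0.0021, 0, 0], 0]
    - [0.05, [0.0024, 0, 0], 0]

```text
t: 7.25
tool_pos: [0.531, 0.0174, 0.0503]
ee_rot: [0.142, -3.136, -0.0]
ft_force: [-7.4, -0.8, 5.2]
finger_gap: 0.584
finger_force: 3.7
```

arm_command:
  series:
    - [0.05, [0.0002, 0, 0], 0]
    - [0.05, [0.0004, 0, 0], 0]
    - [0.05, [0.0006, 0, 0], 0]
    - [0.05, [0.0008, 0, 0], 0]
    - [0.05, [0.001, 0, 0], 0]
    - [0.05, [0.001, 0, 0], 0]
    - [0.05, [0.001, 0, 0], 0]
    - [0.05, [0.001, 0, 0], 0]

```text
t: 7.92
tool_pos: [0.531, 0.0174, 0.0503]
ee_rot: [0.142, -3.134, -0.0]
ft_force: [-8.2, -0.3, 6.4]
finger_gap: 0.583
finger_force: 4.4
```

```bash
python3 - <<'E'
from h import *
s=sense();print({k:np.round(s[k],4).tolist() for k in("t","tool_pos","ft_force","torque","ee_rot")})
E
```

```text
{'t': 7.9167, 'tool_pos': [0.531, 0.0174, 0.0503], 'ft_force': [-8.1945, -0.3296, 6.3762], 'torque': [-0.0466, 1.6172, 0.1133], 'ee_rot': [0.1419, -3.1343, -0.0004]}
```

arm_command:
  series:
    - [0.05, [-0.01, -0.001, 0], 0]
    - [0.05, [-0.03, -0.003, 0], 0]
    - [0.05, [-0.06, -0.005, 0], 0]
    - [0.05, [-0.09, -0.008, 0.02], 0]
    - [0.05, [-0.115, -0.01, 0.055], 0]
    - [0.05, [-0.124, -0.008, 0.09], 0]
    - [0.05, [-0.124, -0.005, 0.125], 0]
    - [0.05, [-0.124, 0, 0.16], 0]

```text
t: 8.58
tool_pos: [0.4099, 0.0173, 0.2127]
ee_rot: [-0.141, 3.134, 0.0]
ft_force: [1.1, 0.5, -1.0]
finger_gap: 0.585
finger_force: 0.0
```

arm_command:
  series:
    - [0.08, [0, 0, 0.035], 0]
    - [0.08, [0, 0, 0.07], 0]
    - [0.08, [0, 0, 0.1], 0]
    - [0.08, [0, 0, 0.12], 0]
    - [0.08, [0, 0, 0.13], 0]
    - [0.08, [0, 0, 0.13], 0]
    - [0.08, [0, 0, 0.13], 0]
    - [0.08, [0, 0, 0.13], 0]

```text
t: 9.25
tool_pos: [0.4096, 0.0174, 0.3396]
ee_rot: [-0.142, 3.138, 0.0]
ft_force: [-0.6, -1.0, 0.0]
finger_gap: 0.937
finger_force: 0.0
```

```bash
python3 - <<'E'
from h import *
s=sense();print(s["tool_pos"],s["ee_rot"])
w=capture("wrist");t=capture("top");np.save("s2.npy",s,allow_pickle=True)
cv2.imwrite("pics/w3raw.png",w);cv2.imwrite("pics/t3raw.png",t)
a=cv2.resize(t[105:235,185:290],(0,0),fx=4,fy=4,interpolation=cv2.INTER_CUBIC)
b=cv2.resize(w[230:384,190:317],(0,0),fx=3,fy=3,interpolation=cv2.INTER_CUBIC)
o=np.zeros((520,800,3),np.uint8);o[:,:420]=a;o[:b.shape[0],420:420+380]=b[:,:380]
cv2.imwrite("pics/c3.png",o)
print(recognise("top","knob_mid")[:3])
E
```

```text
[0.40962894 0.01742104 0.33961956] [-1.41890660e-01  3.13802186e+00  1.67048445e-04]
[{'bbox': [256.2, 125.5, 10.4, 14.5], 'p': 0.56}]
```

View pics/c3.png

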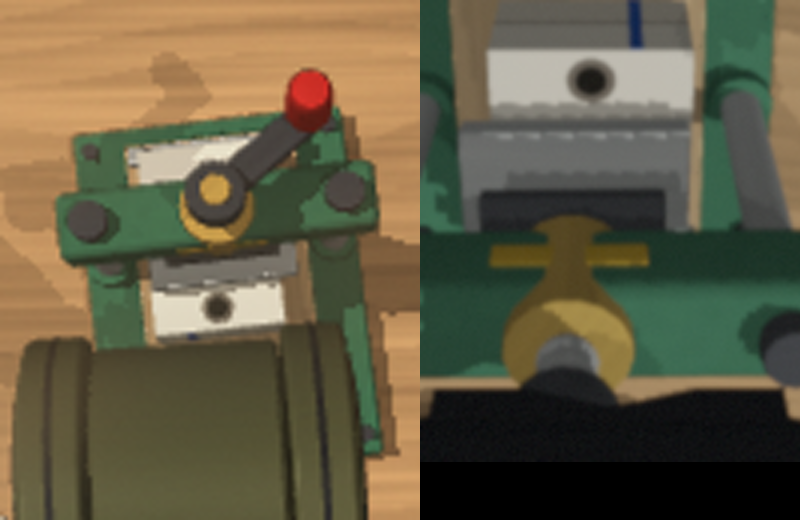

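The left half shows the mould back, parallel to the plate, with its rear against the stop bar at (180,150). The knob top is at (309,92) and the hub cap at (216,188). The right half shows the plate and mould edges parallel. Next I locate the knob.

```bash
python3 - <<'E'
from h import *
q=np.load("q.npy")
im=capture("scene");t=capture("top")
cs={"scene":cam("scene"),"top":cam("top")}
def red(im,x0,y0,x1,y1):
    h=cv2.cvtColor(im[y0:y1,x0:x1],cv2.COLOR_BGR2HSV);m=((h[...,0]<8)|(h[...,0]>172))&(h[...,1]>150)&(h[...,2]>70)
    n,l,st,_=cv2.connectedComponentsWithStats(m.astype(np.uint8));k=1+st[1:,4].argmax();ys,xs=np.where(l==k)
    return [xs.min()+x0,ys.min()+y0,xs.max()+x0,ys.max()+y0],np.array([xs.mean()+x0,ys.mean()+y0])
bs=red(im,270,160,330,230);bt=red(t,240,105,285,150);print(bs,bt)
# silhouette fit: cylinder r14mm z -29..+28 about knob_mid ; match bbox
a=np.linspace(0,2*np.pi,40);ring=np.c_[.014*np.cos(a),.014*np.sin(a),0*a]
cyl=np.r_[ring+[0,0,-.029],ring+[0,0,.028]]
def f(p):
    r=[]
    for n,b in (("scene",bs[0]),("top",bt[0])):
        u=proj(cs[n],cyl+p);r+=list(np.r_[u.min(0),u.max(0)]-(np.array(b)+[-.5,-.5,.5,.5]))
    return r
o=least_squares(f,[.655,-.035,.266]);print(o.x,np.round(o.fun,1))
v=o.x[:2]-q[:2];print("r",np.hypot(*v),"th",-(np.arctan2(v[1],v[0])-q[2]))
print("hub",unproj(cs["top"],[[239,152]],.25),q[:3])
E
```

```text
([np.int64(294), np.int64(182), np.int64(305), np.int64(206)], array([299.33587786, 194.29389313])) ([np.int64(256), np.int64(123), np.int64(267), np.int64(137)], array([261.67114094, 129.75167785]))
[ 0.65419707 -0.03640926  0.26466246] [-0.6 -0.7  0.4  0.8 -0.4 -1.3  0.1  1.3]
r 0.07430845689972618 th 0.9565681664280467
hub [[0.60544061 0.01760274 0.25      ]] [0.60617094 0.02029381 0.08850759]
```

arm_command:
  series:
    - [0.085, [0.035, -0.007, 0], 0]
    - [0.085, [0.07, -0.015, 0], 0]
    - [0.085, [0.105, -0.022, 0], 0]
    - [0.085, [0.14, -0.03, 0], 0]
    - [0.085, [0.175, -0.038, 0], 0]
    - [0.085, [0.21, -0.046, 0], 0]
    - [0.085, [0.235, -0.052, 0], 0]
    - [0.085, [0.244, -0.054, 0], 0]

```text
t: 10.17
tool_pos: [0.6567, -0.0376, 0.3374]
ee_rot: [0.141, -3.137, 0.0]
ft_force: [-0.4, 0.4, -0.5]
finger_gap: 0.989
finger_force: 0.0
```

arm_command:
  series:
    - [0.085, [0, 0, 0], 0]
    - [0.085, [0, 0, -0.02], 0]
    - [0.085, [0, 0, -0.04], 0]
    - [0.085, [0, 0, -0.06], 0]
    - [0.085, [0, 0, -0.075], 0]
    - [0.085, [0, 0, -0.083], 0]
    - [0.085, [0, 0, -0.083], 0]
    - [0.085, [0, 0, -0.083], 0]

```text
t: 10.83
tool_pos: [0.6529, -0.0365, 0.2576]
ee_rot: [0.142, -3.138, -0.0]
ft_force: [0.9, 0.3, 0.5]
finger_gap: 0.996
finger_force: 0.0
```

arm_command:
  series:
    - [0.05, [0, 0, 0], 0]
    - [0.035, [0, 0, 0], 0]
    - [0.02, [0, 0, 0], 0]
    - [0.015, [0, 0, 0], 0]
    - [0.01, [0, 0, 0], 0]
    - [0.01, [0, 0, 0], 0]
    - [0.01, [0, 0, 0], 0]
    - [0.01, [0, 0, 0], 0]
  force: 40

```text
t: 11.5
tool_pos: [0.6538, -0.0368, 0.258]
ee_rot: [-0.142, 3.137, -0.001]
ft_force: [-0.0, -0.9, 4.6]
finger_gap: 0.316
finger_force: 39.8
```

```bash
cat > arc.py <<'E'
from h import *
import sys
# args: start crank deg (rel. to th0), step deg, calls
a0,st,n=map(float,sys.argv[1:4]);C=np.array([.606,.0195]);g0=np.arctan2(-.036-C[1],.654-C[0])
p=lambda a:np.r_[.075*np.cos(g0-np.radians(a)),.075*np.sin(g0-np.radians(a)),-.016*a/360]
for k in range(int(n)):
    b=a0+8*st*k
    print(b,[np.round(1000*(p(b+st*(i+1))-p(b)),1).tolist() for i in range(8)])
E
python3 arc.py 0 9 3
```

```text
0.0 [[-9.5, -7.0, -0.4], [-19.9, -12.4, -0.8], [-31.1, -16.1, -1.2], [-42.7, -18.0, -1.6], [-54.5, -18.1, -2.0], [-66.1, -16.3, -2.4], [-77.3, -12.7, -2.8], [-87.9, -7.5, -3.2]]
72.0 [[-9.6, 6.9, -0.4], [-17.9, 15.1, -0.8], [-24.9, 24.6, -1.2], [-30.3, 35.1, -1.6], [-34.0, 46.2, -2.0], [-35.9, 57.8, -2.4], [-36.0, 69.6, -2.8], [-34.2, 81.2, -3.2]]
144.0 [[3.6, 11.2, -0.4], [8.8, 21.7, -0.8], [15.7, 31.3, -1.2], [24.0, 39.7, -1.6], [33.5, 46.6, -2.0], [43.9, 52.1, -2.4], [55.1, 55.8, -2.8], [66.7, 57.7, -3.2]]
```

arm_command:
  series:
    - [0.01, [-0.0095, -0.007, -0.0004], 0]
    - [0.01, [-0.02, -0.0125, -0.0008], 0]
    - [0.01, [-0.031, -0.016, -0.0012], 0]
    - [0.01, [-0.0425, -0.018, -0.0016], 0]
    - [0.01, [-0.0545, -0.018, -0.002], 0]
    - [0.01, [-0.066, -0.0165, -0.0024], 0]
    - [0.01, [-0.0775, -0.0125, -0.0028], 0]
    - [0.01, [-0.088, -0.0075, -0.0032], 0]

```text
t: 12.17
tool_pos: [0.5688, -0.0453, 0.255]
ee_rot: [-0.14, 3.131, -0.004]
ft_force: [8.5, -3.0, 0.3]
finger_gap: 0.312
finger_force: 40.0
```

```bash
cat > st.py <<'E'
from h import *
C=np.array([.606,.0195]);g0=np.arctan2(-.036-C[1],.654-C[0])
s=sense();v=s["tool_pos"][:2]-C;g=np.arctan2(v[1],v[0]);f=s["ft_force"]
print("ang",round(np.degrees((g0-g)%(2*np.pi)),1),"r",np.hypot(*v).round(4),"z",s["tool_pos"][2].round(4),"Ftan(drag)",round(-(f[0]*np.sin(g)-f[1]*np.cos(g)),2),"Frad",round(f[0]*np.cos(g)+f[1]*np.sin(g),2),"F",f.round(1),"tau",np.round(s["torque"],2),"qd",np.abs(s["qd"]).max().round(2))
E
python3 st.py
```

```text
ang 70.7 r 0.0747 z 0.255 Ftan(drag) 8.85 Frad -1.65 F [ 8.5 -3.   0.3] tau [-0.36 -1.53  0.  ] qd 0.35
```

arm_command:
  series:
    - [0.01, [-0.0095, 0.007, -0.0004], 0]
    - [0.01, [-0.018, 0.015, -0.0008], 0]
    - [0.01, [-0.025, 0.0245, -0.0012], 0]
    - [0.01, [-0.0305, 0.035, -0.0016], 0]
    - [0.01, [-0.034, 0.046, -0.002], 0]
    - [0.01, [-0.036, 0.058, -0.0024], 0]
    - [0.01, [-0.036, 0.0695, -0.0028], 0]
    - [0.01, [-0.034, 0.081, -0.0032], 0]

```text
t: 12.83
tool_pos: [0.5315, 0.0346, 0.2517]
ee_rot: [-0.139, 3.137, -0.009]
ft_force: [-0.3, -8.8, 5.3]
finger_gap: 0.312
finger_force: 40.7
```

```bash
python3 st.py; python3 arc.py 144 5 4
```

```text
ang 142.3 r 0.076 z 0.2517 Ftan(drag) 8.66 Frad -1.47 F [-0.3 -8.8  5.3] tau [-1.41  0.04 -0.06] qd 0.26
144.0 [[1.8, 6.3, -0.2], [4.1, 12.4, -0.4], [6.9, 18.3, -0.7], [10.2, 24.0, -0.9], [14.1, 29.3, -1.1], [18.3, 34.2, -1.3], [23.0, 38.8, -1.6], [28.1, 43.0, -1.8]]
184.0 [[5.4, 3.7, -0.2], [11.1, 6.9, -0.4], [17.1, 9.6, -0.7], [23.2, 11.8, -0.9], [29.6, 13.4, -1.1], [36.0, 14.5, -1.3], [42.6, 14.9, -1.6], [49.1, 14.9, -1.8]]
224.0 [[6.5, -0.6, -0.2], [12.9, -1.9, -0.4], [19.2, -3.6, -0.7], [25.4, -5.9, -0.9], [31.3, -8.8, -1.1], [36.9, -12.1, -1.3], [42.2, -15.9, -1.6], [47.2, -20.2, -1.8]]
264.0 [[4.6, -4.7, -0.2], [8.7, -9.7, -0.4], [12.4, -15.1, -0.7], [15.6, -20.8, -0.9], [18.3, -26.8, -1.1], [20.5, -33.0, -1.3], [22.1, -39.3, -1.6], [23.2, -45.8, -1.8]]
```

arm_command:
  series:
    - [0.01, [0.002, 0.0065, -0.0002], 0]
    - [0.01, [0.004, 0.0125, -0.0004], 0]
    - [0.01, [0.007, 0.0185, -0.0007], 0]
    - [0.01, [0.0105, 0.024, -0.0009], 0]
    - [0.01, [0.014, 0.0295, -0.0011], 0]
    - [0.01, [0.0185, 0.0345, -0.0013], 0]
    - [0.01, [0.023, 0.039, -0.0016], 0]
    - [0.01, [0.028, 0.043, -0.0018], 0]

```text
t: 13.5
tool_pos: [0.5572, 0.078, 0.2499]
ee_rot: [0.14, -3.135, 0.006]
ft_force: [-7.6, -6.0, 9.3]
finger_gap: 0.314
finger_force: 41.1
```

```bash
python3 st.py; python3 arc.py 184 2.5 6
```

```text
ang 181.1 r 0.0762 z 0.2499 Ftan(drag) 9.68 Frad 0.26 F [-7.6 -6.   9.3] tau [-1.01  1.36 -0.02] qd 0.17
184.0 [[2.7, 1.9, -0.1], [5.4, 3.7, -0.2], [8.2, 5.4, -0.3], [11.1, 6.9, -0.4], [14.1, 8.3, -0.6], [17.1, 9.6, -0.7], [20.1, 10.7, -0.8], [23.2, 11.8, -0.9]]
204.0 [[3.2, 0.9, -0.1], [6.3, 1.6, -0.2], [9.6, 2.2, -0.3], [12.8, 2.7, -0.4], [16.1, 3.0, -0.6], [19.3, 3.2, -0.7], [22.6, 3.2, -0.8], [25.9, 3.1, -0.9]]
224.0 [[3.3, -0.3, -0.1], [6.5, -0.6, -0.2], [9.7, -1.2, -0.3], [12.9, -1.9, -0.4], [16.1, -2.7, -0.6], [19.2, -3.6, -0.7], [22.3, -4.7, -0.8], [25.4, -5.9, -0.9]]
244.0 [[3.0, -1.4, -0.1], [5.9, -2.8, -0.2], [8.7, -4.4, -0.3], [11.5, -6.2, -0.4], [14.2, -8.0, -0.6], [16.8, -10.0, -0.7], [19.4, -12.1, -0.8], [21.8, -14.2, -0.9]]
264.0 [[2.3, -2.3, -0.1], [4.6, -4.7, -0.2], [6.7, -7.2, -0.3], [8.7, -9.7, -0.4], [10.6, -12.4, -0.6], [12.4, -15.1, -0.7], [14.1, -18.0, -0.8], [15.6, -20.8, -0.9]]
284.0 [[1.4, -3.0, -0.1], [2.7, -6.0, -0.2], [3.8, -9.0, -0.3], [4.9, -12.1, -0.4], [5.7, -15.3, -0.6], [6.5, -18.5, -0.7], [7.1, -21.7, -0.8], [7.6, -24.9, -0.9]]
```

arm_command:
  series:
    - [0.01, [0.0025, 0.002, -0.0001], 0]
    - [0.01, [0.0055, 0.0035, -0.0002], 0]
    - [0.01, [0.008, 0.0055, -0.0003], 0]
    - [0.01, [0.011, 0.007, -0.0004], 0]
    - [0.01, [0.014, 0.0085, -0.0005], 0]
    - [0.01, [0.017, 0.0095, -0.0006], 0]
    - [0.01, [0.02, 0.0105, -0.0007], 0]
    - [0.01, [0.023, 0.012, -0.0007], 0]

```text
t: 14.17
tool_pos: [0.5787, 0.0906, 0.2491]
ee_rot: [0.141, -3.132, 0.003]
ft_force: [-9.6, -5.1, 11.2]
finger_gap: 0.312
finger_force: 41.1
```

```bash
python3 st.py
```

```text
ang 199.8 r 0.0761 z 0.2491 Ftan(drag) 10.79 Frad -1.29 F [-9.6 -5.1 11.2] tau [-0.79  1.83  0.02] qd 0.1
```

arm_command:
  series:
    - [0.01, [0.003, 0.001, -0.0001], 0]
    - [0.01, [0.0065, 0.0015, -0.0002], 0]
    - [0.01, [0.0095, 0.002, -0.0003], 0]
    - [0.01, [0.013, 0.0025, -0.0004], 0]
    - [0.01, [0.016, 0.003, -0.0005], 0]
    - [0.01, [0.0195, 0.003, -0.0006], 0]
    - [0.01, [0.0225, 0.003, -0.0007], 0]
    - [0.01, [0.026, 0.003, -0.0007], 0]

```text
t: 14.83
tool_pos: [0.6036, 0.0953, 0.2483]
ee_rot: [0.143, -3.13, -0.002]
ft_force: [-12.5, 2.2, 9.4]
finger_gap: 0.313
finger_force: 41.1
```

```bash
python3 st.py
```

```text
ang 219.0 r 0.0758 z 0.2483 Ftan(drag) 12.44 Frad 2.58 F [-12.5   2.2   9.4] tau [0.08 2.27 0.05] qd 0.12
```

arm_command:
  series:
    - [0.01, [0.0035, -0.0005, -0.0001], 0]
    - [0.01, [0.0065, -0.0005, -0.0002], 0]
    - [0.01, [0.0095, -0.001, -0.0003], 0]
    - [0.01, [0.013, -0.002, -0.0004], 0]
    - [0.01, [0.016, -0.0025, -0.0005], 0]
    - [0.01, [0.019, -0.0035, -0.0006], 0]
    - [0.01, [0.0225, -0.0045, -0.0007], 0]
    - [0.01, [0.0255, -0.006, -0.0007], 0]

```text
t: 15.5
tool_pos: [0.629, 0.0914, 0.2475]
ee_rot: [0.145, -3.13, -0.008]
ft_force: [-12.0, 6.3, 9.6]
finger_gap: 0.316
finger_force: 41.1
```

```bash
python3 st.py
```

```text
ang 238.6 r 0.0755 z 0.2475 Ftan(drag) 13.38 Frad 2.3 F [-12.    6.3   9.6] tau [0.99 2.23 0.08] qd 0.1
```

```bash
python3 arc.py 244 3 1
```

```text
244.0 [[3.6, -1.6, -0.1], [7.0, -3.5, -0.3], [10.4, -5.5, -0.4], [13.7, -7.6, -0.5], [16.8, -10.0, -0.7], [19.9, -12.5, -0.8], [22.8, -15.1, -0.9], [25.5, -18.0, -1.1]]
```

arm_command:
  series:
    - [0.01, [0.0035, -0.0015, -0.0001], 0]
    - [0.01, [0.007, -0.0035, -0.0003], 0]
    - [0.01, [0.0105, -0.0055, -0.0004], 0]
    - [0.01, [0.0135, -0.0075, -0.0005], 0]
    - [0.01, [0.017, -0.01, -0.0007], 0]
    - [0.01, [0.02, -0.0125, -0.0008], 0]
    - [0.01, [0.023, -0.015, -0.0009], 0]
    - [0.01, [0.0255, -0.018, -0.0011], 0]

```text
t: 16.17
tool_pos: [0.6555, 0.0758, 0.2464]
ee_rot: [0.147, -3.132, -0.014]
ft_force: [-11.1, 14.2, 7.6]
finger_gap: 0.311
finger_force: 41.3
```

```bash
python3 st.py
```

```text
ang 262.2 r 0.075 z 0.2464 Ftan(drag) 17.73 Frad 3.33 F [-11.1  14.2   7.6] tau [1.87 1.81 0.05] qd 0.08
```

arm_command:
  series:
    - [0.01, [-0.0025, 0.002, 0], 0]
    - [0.01, [-0.005, 0.0043, 0], 0]
    - [0.01, [-0.005, 0.0043, 0], 0]
    - [0.04, [-0.005, 0.0043, 0], 0]
    - [0.07, [-0.005, 0.0043, 0], 0]
    - [0.085, [-0.005, 0.0043, 0], 0]
    - [0.085, [-0.005, 0.0043, 0], 0]
    - [0.085, [-0.005, 0.0043, 0], 0]

```text
t: 16.83
tool_pos: [0.6542, 0.0748, 0.2455]
ee_rot: [0.141, -3.137, 0.0]
ft_force: [-0.9, 0.3, 0.3]
finger_gap: 0.985
finger_force: 0.0
```

```bash
python3 st.py
```

```text
ang 261.9 r 0.0733 z 0.2455 Ftan(drag) 0.84 Frad -0.34 F [-0.9  0.3  0.3] tau [-0.02  0.01  0.01] qd 0.0
```

Released cleanly. Now I lift, back away and check.

arm_command:
  series:
    - [0.085, [0, 0, 0.025], 0]
    - [0.085, [0, 0, 0.055], 0]
    - [0.085, [0, 0, 0.085], 0]
    - [0.085, [0, 0, 0.11], 0]
    - [0.085, [-0.035, 0, 0.115], 0]
    - [0.085, [-0.07, 0, 0.115], 0]
    - [0.085, [-0.105, 0, 0.115], 0]
    - [0.085, [-0.14, 0, 0.115], 0]

```text
t: 17.5
tool_pos: [0.5133, 0.075, 0.3607]
ee_rot: [-0.141, 3.138, -0.0]
ft_force: [-0.2, 0.2, 0.9]
finger_gap: 0.997
finger_force: 0.0
```

arm_command:
  series:
    - [0.085, [-0.03, 0.02, 0], 0]
    - [0.085, [-0.06, 0.04, 0], 0]
    - [0.085, [-0.09, 0.06, 0], 0]
    - [0.085, [-0.12, 0.08, 0], 0]
    - [0.085, [-0.15, 0.1, 0], 0]
    - [0.085, [-0.18, 0.12, 0], 0]
    - [0.085, [-0.19, 0.12, 0], 0]
    - [0.085, [-0.19, 0.12, 0], 0]

```text
t: 18.17
tool_pos: [0.3222, 0.1953, 0.3614]
ee_rot: [-0.148, 3.138, -0.0]
ft_force: [-0.6, -0.4, -0.4]
finger_gap: 0.998
finger_force: 0.0
```

```bash
python3 - <<'E'
from h import *
t=capture("top");s=capture("scene")
a=cv2.resize(t[105:235,185:290],(0,0),fx=4,fy=4,interpolation=cv2.INTER_CUBIC)
b=cv2.resize(s[160:300,215:345],(0,0),fx=2.9,fy=3,interpolation=cv2.INTER_CUBIC)
o=np.zeros((520,800,3),np.uint8);o[:,:420]=a;o[:420,420:420+377]=b[:420,:377]
cv2.imwrite("pics/c4.png",o)
c=cam("top");q=np.load("q.npy")
h=cv2.cvtColor(t[100:180,210:290],cv2.COLOR_BGR2HSV);m=((h[...,0]<8)|(h[...,0]>172))&(h[...,1]>150)&(h[...,2]>70)
ys,xs=np.where(m);X=unproj(c,[[xs.mean()+210,ys.mean()+100]],.265)[0];v=X[:2]-q[:2];th=-(np.arctan2(v[1],v[0])-q[2]);print(X,np.hypot(*v),np.degrees(th)%360)
E
```

```text
[0.65377519 0.07372239 0.265     ] 0.07155961836030718 316.7717808593382
```

View pics/c4.png

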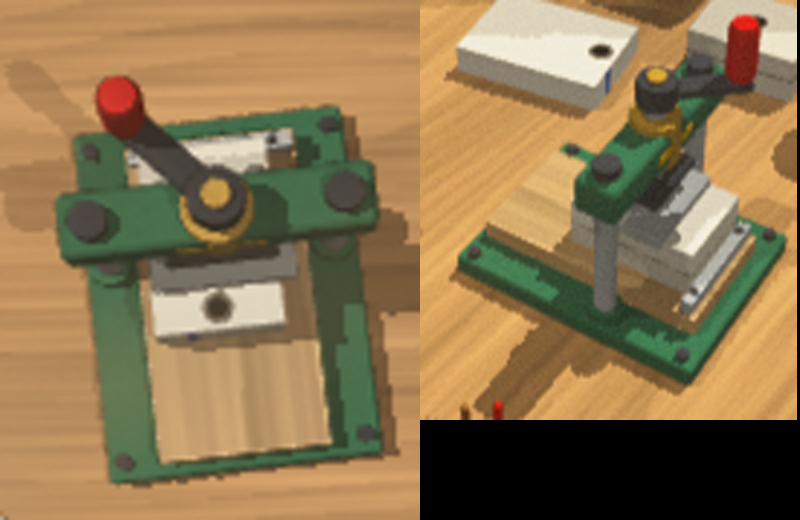

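The top half shows the mould parallel to the stop bar and the crank knob at (118,105). The scene half shows the mould touching the stop with the plate down on it. Nothing else has moved, so I'm handing in.

```bash
python3 -c "
from cell import *
print(hand_in())"
```

```text
the job is handed in; nothing more can be done
None
```

The job is handed in: the mould is flat against the rear stop, the crank is about a quarter turn past first touch (estimated at 84–90°, since the touch point was judged from the knob force), and the knob is released with the arm clear.

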